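Pack the clean tumblers in their carrier

ROBOT

A 6-joint arm with a two-finger parallel gripper is mounted at the origin on the work surface. World frame = base frame: x ahead of the robot, y to its left, z up, the work surface at z = 0. Lengths are in m, angles in degrees, forces in N, time in s.
With the tool pointing down it reaches from about 0.35 to 0.875 m from the base axis. Payload 4.2 kg.
Tool frame: the origin (TCP) lies between the finger pads; the fingertips stand 19 mm ahead of it and the grasp point (between the pads) is the TCP; z points along the fingers, y is the line along which they close (so a half turn about z gives the same grasp; the last joint's range is limited). The gripper opens to 87 mm and grips with 3 to 60 N. Pads are 19 mm wide; open, the fingers measure 117 mm over their backs; the gripper's body (75 mm by 190 mm) begins 51 mm behind the grasp point.
Start: joints at [85.52, 22.042, 0.453, 0, -68.411, -14.817], TCP at [0.207, 0.59, 0.242] pointing down, gripper open.
Joint ranges: [-179.83, 179.83], [-69.29, 118.12], [-61.27, 80.66], [-181.25, 117.63], [-171.15, -9.14], [-177.46, 177.46]. Speed limits (degrees/s): [159.86, 159.86, 180, 180, 180, 180].

INTERFACE

Orientations are given as a 3x3 rotation matrix whose columns are the frame's x, y, z axes.
In Python, from station import r gives the robot as it stands.
- The arm moves only by the tool drive_tool, never from a script. Its argument "steps" is one flat list of numbers, 7 for each row, row after row: the turn, a rotation vector about the tool's x, y, z in rad, then the shift along the tool's x, y, z in m, then the opening, from 0 (shut) to 1 (fully open). A call has 1 to 10 rows; each row shifts and turns the commanded pose from where the row before left it, along the tool's axes as they then stand; what a row does not reach is not made up. A row lasts 1/12 s, in which the tool goes at most 41.7 mm and 7.16 degrees, less where a joint would pass 70% of its speed; a pose out of reach is approached as far as the arm can. A call is refused whole if a number of a shift passes 0.0417 or a number of a turn 0.125, either way. A call with a gripper value outside its range is refused whole. The fingers move at their own pace and stop on an object; the grip force is fixed at half the most. Time passes only in rows, so rows that do not move let the fingers close. It gives the time, the measured TCP pose, the force, the opening and the grip force at its end, in the units of the state.
- r.sense(): the state, without advancing time (a new reading comes with each control period).
- r.capture(name): name is "scene" or "top"; returns the picture (480x640x3 uint8, blue, green, red); there is no depth.
- r.camera_params(name): a dict with "camera_matrix" (3x3 intrinsics, pixels), "extrinsics" (4x4, takes a point from world to camera coordinates). Camera axes: x right, y down, z forward; pixel columns grow to the right and rows downward; lengths in m; the calibration is good to about 2 mm. A picture is of the moment at which its call begins. camera_params takes no time and is no camera call.
- r.finish_job(): hands the job in; it is judged then, once.
The state is a dict: "time_s": time; "joints": joint angles; "joint_velocities": joint speeds; "effort": joint torques, N m; "tcp_pos": TCP position; "ee_rot": TCP orientation; "wrist_force": force on the tool from outside, world axes, zero at the start; "moment": the same for the moment, N m; "gripper_width": opening from 0.0 (shut) to 1.0 (fully open); "gripper_force": force on a finger pad.
Only numpy, scipy, OpenCV 4.12 (cv2) and the standard library are available. Lean on these libraries where they do the work, as an engineer would, in place of code of your own. Each camera call takes 0.05 s, during which the arm holds its last target. There are 200 camera calls.

TASK

Pack the tumbler carrier: lift its wire hold-down gate out of the way, put every clean tumbler (they stand upside down on the counter) rim-down into a pocket of its own in the wooden carrier and, once they are all in, swing the gate back down over them until its bar rests fully down in the catches. Used tumblers stand mouth up: drop every one of those into the grey dishpan, before or after. Leave everything else on the counter where it is.

Things in the scene. Friction and masses are not known exactly. Their poses are not given: they have to be found in the camera images.
- carrier: wooden tumbler carrier, fixed to the counter. Origin: centre of its underside. Own x runs from its catch side (towards the robot) to its hinge side, own y along its row of three pockets, z up. Base board 150 (x) x 330 (y) x 6 mm; on it low walls up to 24 mm above the counter form three square pockets 70 x 70 mm, 18 mm deep. Posts 128 mm tall at x +65, y +-161 (hinge) and 116 mm tall (with steel ears to 134) at x -65, y +-155 mm (catches).
- pocket0 (a point): centre of the floor of the carrier's pocket at the -y end (own y = -92 mm), 6 mm above the counter
- pocket1 (a point): centre of the floor of the carrier's pocket at the middle (own y = 0 mm), 6 mm above the counter
- pocket2 (a point): centre of the floor of the carrier's pocket at the +y end (own y = 92 mm), 6 mm above the counter
- gate (a joint): angle of the carrier's wire hold-down gate (rad): 0 fully down, lying level over the pockets with its bar resting in the two catches; it grows as the gate is lifted, up and over towards the hinge side, to 2.2; about 1.57 is upright. The hinge is stiff: the gate stays where it is left (it starts down or nearly so), and moves with at most about 4 N at the bar.
- gate_hinge (a point): middle of the gate's hinge axis (along the carrier's own y), 65 mm to +x of the carrier's origin and 120 mm above the counter
- gate_bar (a point): middle of the gate's outer bar, a straight round steel bar 12 mm thick and 320 mm long, parallel to the hinge axis and 130 mm from it; with the gate down it is 120 mm above the counter, on the catch side. The gate's two side arms are 149 mm either side of the middle, and a thinner cross wire (8 mm) runs halfway, 65 mm from the hinge axis.
- clean0: clean tumbler, standing rim-down (closed base uppermost): 80 mm tall, 60 mm across the rim narrowing to 54 mm at the base, wall 3 mm, about 55 to 100 g. Origin: centre of its mouth, at the rim plane (on the counter); its z points to the closed base, up while it stands rim-down. May be absent.
- clean1: clean tumbler, standing rim-down (closed base uppermost): 80 mm tall, 60 mm across the rim narrowing to 54 mm at the base, wall 3 mm, about 55 to 100 g. Origin: centre of its mouth, at the rim plane (on the counter); its z points to the closed base, up while it stands rim-down. May be absent.
- clean2: clean tumbler, standing rim-down (closed base uppermost): 80 mm tall, 60 mm across the rim narrowing to 54 mm at the base, wall 3 mm, about 55 to 100 g. Origin: centre of its mouth, at the rim plane (on the counter); its z points to the closed base, up while it stands rim-down. May be absent.
- used0: used tumbler, standing rim-up (mouth open upwards); same tumbler, 80 mm tall, 60 mm across the rim, 54 mm at the base. Origin: centre of its underside; z points to the mouth. May be absent.
- used0_mid (a point): middle of that used tumbler, 40 mm along its z from its origin
- used1: used tumbler, standing rim-up (mouth open upwards); same tumbler, 80 mm tall, 60 mm across the rim, 54 mm at the base. Origin: centre of its underside; z points to the mouth. May be absent.
- used1_mid (a point): middle of that used tumbler, 40 mm along its z from its origin
- used2: used tumbler, standing rim-up (mouth open upwards); same tumbler, 80 mm tall, 60 mm across the rim, 54 mm at the base. Origin: centre of its underside; z points to the mouth. May be absent.
- used2_mid (a point): middle of that used tumbler, 40 mm along its z from its origin
- dishpan: grey open dishpan, fixed: 200 (x) x 200 (y) x 90 mm tall, walls and floor 5 mm. Origin: centre of its underside
- dispenser: bystander, to be left where it is: white push-pump plastic dispenser, 72 mm across, 195 mm tall. Origin: centre of its underside
- glass_bowl: bystander, to be left where it is: green glass bowl, upturned, 184 mm across, 82 mm tall. Origin: centre of its underside
- pie_tin: bystander, to be left where it is: aluminium pie tin, 202 mm across, 30 mm tall. Origin: centre of its underside
- spatula: bystander, to be left where it is: wooden spatula 300 mm long, lying flat. Origin: centre of its underside
- ladle: bystander, to be left where it is: steel ladle, 300 mm long, lying flat; the cup end is 35 mm tall. Origin: centre of its underside
- spice_jar: bystander, to be left where it is: small jar with a steel cap, 44 mm across, 80 mm tall. Origin: centre of its underside
- canister: bystander, to be left where it is: squat white canister, 80 mm across, 70 mm tall. Origin: centre of its underside
There are look-alikes about, which are no part of the job. What is shaped like the clean2 but yellow is not meant.

How it is judged:
By the outcome, as a careful person would: the job done as asked, in the order asked, and still so for the second after the job is handed in, with the robot touching nothing.
Of clean0, clean1, clean2 only 2 to 3 are there at a start; the rules pass over those that are not, and their reading is None.
Of used0, used1, used2 only 2 to 3 are there at a start; the rules pass over those that are not, and their reading is None.
At some moment in a run one of used0, used1, used2 may be knocked a few centimetres aside while the robot is not near it.
It also fails if it takes over 210 s, if anything falls off the work surface, if the arm or the gripper's body presses on something with over 40 N, if the wrist force passes 120 N, or if a joint passes its speed limit or range.

## Working session

There is one attempt and no reset: what is moved stays moved. The work goes in short steps, Python scripts to look and compute and a tool call to move; the robot and the scene stay as the last step left them, time stands still between calls to the robot, and variables do not carry over. Pictures are saved under pics/ and viewed, at most 14 in all, crops included, and the job is handed in when it is done.

Besides the shell and the picture viewer there is one more tool, called as name(argument=value, ...) on one line, values as JSON. drive_tool: Moves the arm, as the interface text tells. Its arguments: {"type":"object","properties":{"steps":{"type":"array"}},"required":["steps"]}

```bash
mkdir -p pics; ls
python3 - <<'E'
from station import r
import cv2
for n in("scene","top"):
    im=r.capture(n);cv2.imwrite(f"pics/{n}0.png",im)
    p=r.camera_params(n);print(n,p["camera_matrix"],p["extrinsics"])
s=r.sense();print(s["tcp_pos"],s["ee_rot"],s["gripper_width"],s["time_s"])
E
```

```text
pics
scene [[471.3295683    0.         325.50926562]
 [  0.         471.3295683  233.79575213]
 [  0.           0.           1.        ]] [[ 0.67474214  0.73788204  0.01591053 -0.35001123]
 [ 0.4480898  -0.39242706 -0.80325372 -0.1674318 ]
 [-0.58646277  0.54911848 -0.59542449  1.47003554]
 [ 0.          0.          0.          1.        ]]
top [[465.81488001   0.         311.39778286]
 [  0.         465.81488001 245.68575038]
 [  0.           0.           1.        ]] [[-4.50702752e-03 -9.99672759e-01  2.51805845e-02 -2.41238167e-02]
 [-9.84011248e-01 -4.98718305e-05 -1.78106322e-01  5.80348759e-01]
 [ 1.78049294e-01 -2.55807085e-02 -9.83689014e-01  1.29493152e+00]
 [ 0.00000000e+00  0.00000000e+00  0.00000000e+00  1.00000000e+00]]
[0.20635915 0.58942172 0.24057568] [[ 9.43771515e-01 -3.30598009e-01 -5.32368058e-04]
 [-3.30598413e-01 -9.43769607e-01 -1.90220279e-03]
 [ 1.26431661e-04  1.97124484e-03 -9.99998049e-01]] 0.9975710091786125 0.1
```

View pics/scene0.png

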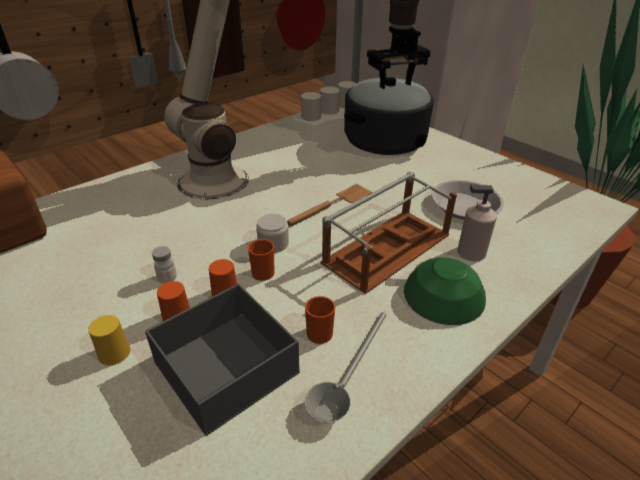

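View pics/top0.png

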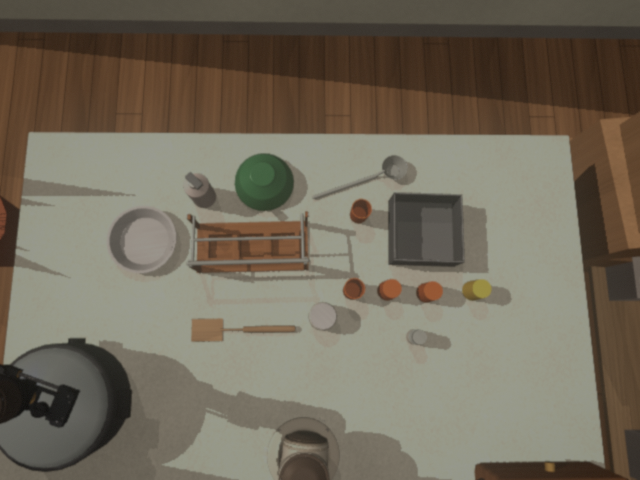

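The two pictures show four red tumblers. In the top view, the ones at (361,211) and (353,289) have dark open mouths, so they are used. The ones at (390,290) and (430,292) have plain closed tops, so they are clean. The one at (478,290) is the yellow look-alike and stays. The carrier spans about (190–308, 214–270), gate down with its bar near row 261. The dishpan is at (426,230). Next I confirm with a crop and measure.

```bash
cat > h.py <<'E'
import numpy as np,cv2
from station import r
def cam(n):
    p=r.camera_params(n);E=np.array(p["extrinsics"]);return np.array(p["camera_matrix"]),E[:3,:3],E[:3,3]
def ray(n,uv):
    K,R,t=cam(n);d=R.T@np.linalg.inv(K)@[uv[0],uv[1],1];return -R.T@t,d/np.linalg.norm(d)
def plane(n,uv,z):
    c,d=ray(n,uv);return c+d*(z-c[2])/d[2]
def proj(n,P):
    K,R,t=cam(n);q=K@(R@np.asarray(P,float)+t);return q[:2]/q[2]
def tri(a,b):
    c1,d1=ray("scene",a);c2,d2=ray("top",b)
    s=np.linalg.lstsq(np.c_[d1,-d2],c2-c1,rcond=None)[0]
    p,q=c1+s[0]*d1,c2+s[1]*d2;return (p+q)/2,np.linalg.norm(p-q)
def red(im):
    h=cv2.cvtColor(im,cv2.COLOR_BGR2HSV)
    return (((h[...,0]<9)|(h[...,0]>174))&(h[...,1]>170)&(h[...,2]>45)).astype(np.uint8)*255
def blobs(im,lo=150,hi=2500):
    m=cv2.morphologyEx(red(im),cv2.MORPH_CLOSE,np.ones((5,5)))
    n,l,st,c=cv2.connectedComponentsWithStats(m)
    return [(c[i].round(1),st[i].tolist()) for i in range(1,n) if lo<st[i][4]<hi]
def pose():
    s=r.sense();print("t",round(s["time_s"],2),s["tcp_pos"].round(4) if hasattr(s["tcp_pos"],'round') else s["tcp_pos"],"yaw",np.degrees(np.arctan2(s["ee_rot"][1][0],s["ee_rot"][0][0])).round(2));return s
E
python3 - <<'E'
from h import *
S=cv2.imread("pics/scene0.png");T=cv2.imread("pics/top0.png")
for n,im in(("scene",S),("top",T)):
    for b in blobs(im): print(n,b)
a=cv2.resize(T[150:350,170:500],(800,485),interpolation=3);cv2.imwrite("pics/c1.png",a)
b=cv2.resize(S[165:295,300:470],(785,600),interpolation=3);cv2.imwrite("pics/c2.png",b)
E
```

```text
scene (array([301. ,  21.7]), [277, 0, 49, 51, 1993])
scene (array([620.5, 242.9]), [602, 227, 32, 31, 494])
scene (array([262.6, 252.7]), [250, 239, 24, 36, 299])
scene (array([605.5, 270. ]), [595, 259, 25, 26, 233])
scene (array([224.6, 280.4]), [211, 271, 26, 23, 263])
scene (array([586.4, 297.3]), [577, 288, 19, 20, 164])
scene (array([174.7, 305. ]), [160, 291, 28, 29, 392])
scene (array([318.5, 316.4]), [307, 297, 27, 46, 664])
```

View pics/c1.png

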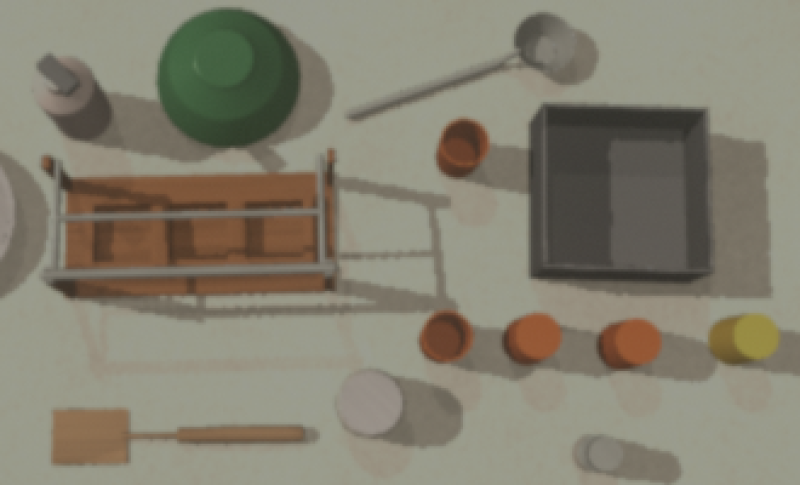

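View pics/c2.png

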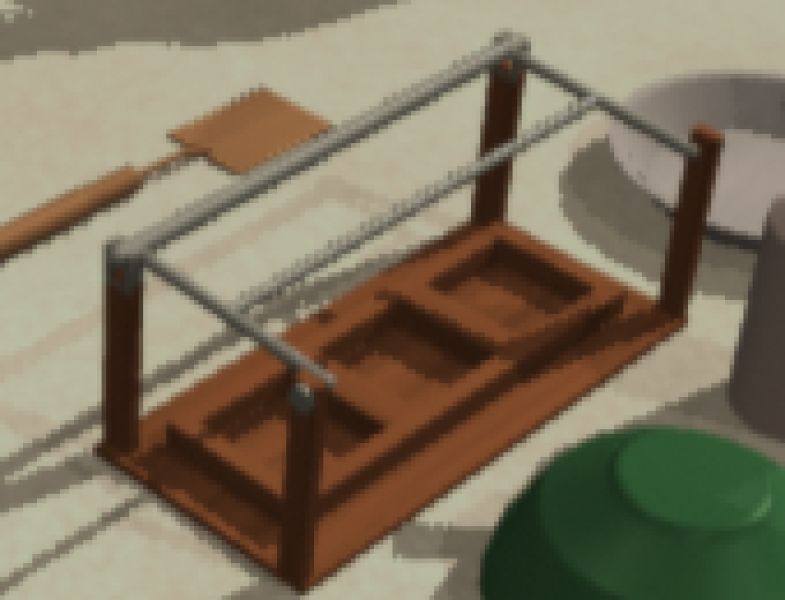

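The crops confirm two open mouths (used), two closed red tops (clean), and the gate down in its catches. Next I work out positions from these pixels, with checks across both views.

Run:
```python
from h import *
c1=lambda x,y:(170+x/2.424,150+y/2.424)
c2=lambda x,y:(300+x/4.618,165+y/4.618)
T=cv2.imread("pics/top0.png");h=cv2.cvtColor(T,cv2.COLOR_BGR2HSV)
m=((h[...,0]<12)&(h[...,1]>135)).astype(np.uint8)
for n,(x,y) in dict(usedB=(353,289),c0=(390,290),c1=(430,292),usedA=(361,211)).items():
    w=m[y-18:y+18,x-18:x+18];nn,l,st,c=cv2.connectedComponentsWithStats(w);i=1+st[1:,4].argmax()
    # base/body centroid at mid height
    print(n,"centroid@.04",plane("top",c[i]+[x-18,y-18],.04).round(4),st[i])
for n,t,s in(("usedB",c1(448,334),(262,247)),("c0",c1(536,337),(222,269)),("c1",c1(633,342),(173,291)),("usedA",c1(464,144),(320,305))):
    print(n,plane("top",t,.08).round(4),plane("scene",s,.08).round(4))
b0,b1=plane("top",c1(48,277),.12),plane("top",c1(336,268),.12);print("bar",b0.round(4),b1.round(4),np.linalg.norm(b1-b0))
print("bar scene",plane("scene",c2(120,255),.12).round(4),plane("scene",c2(515,45),.12).round(4))
print("hinge posts top",plane("top",c1(47,161),.128).round(4),plane("top",c1(331,156),.128).round(4))
cor=[plane("scene",c2(*p),z) for p,z in(((97,452),.006),((300,588),.0),((685,320),.006))]
print("board",[c.round(4) for c in cor],"centre",((cor[0]+cor[2])/2).round(4))
print("pan rim",[plane("top",c1(*p),.09).round(4) for p in((531,104),(709,110),(709,278),(531,277))])
print("disp",plane("top",c1(58,75),.19).round(3),"bowl",plane("top",c1(222,58),.082).round(3))
print("pocket walls z.024 top",[plane("top",c1(*p),.024).round(4) for p in((95,205),(170,205),(245,203),(305,203),(95,262),(305,256))])
```

```text
usedB centroid@.04 [ 0.4524 -0.1451  0.04  ] [  9  11  21  17 239]
c0 centroid@.04 [ 0.456  -0.2514  0.04  ] [  7   8  22  19 321]
c1 centroid@.04 [ 0.4492 -0.3666  0.04  ] [  6   8  24  19 368]
usedA centroid@.04 [ 0.6835 -0.1702  0.04  ] [  8  10  20  16 177]
usedB [ 0.4558 -0.1455  0.08  ] [ 0.4588 -0.1432  0.08  ]
c0 [ 0.4521 -0.2472  0.08  ] [ 0.4642 -0.2529  0.08  ]
c1 [ 0.4461 -0.3597  0.08  ] [ 0.457  -0.3639  0.08  ]
usedA [ 0.6815 -0.1693  0.08  ] [ 0.6838 -0.1674  0.08  ]
bar [0.5169 0.3059 0.12  ] [ 0.5268 -0.0159  0.12  ] 0.32190159036920807
bar scene [ 5.18e-01 -4.00e-04  1.20e-01] [0.5118 0.3187 0.12  ]
hinge posts top [0.6481 0.3106 0.128 ] [ 0.6545 -0.0105  0.128 ]
board [array([ 0.5246, -0.0204,  0.006 ]), array([ 0.6631, -0.01  ,  0.    ]), array([0.6605, 0.3118, 0.006 ])] centre [0.5925 0.1457 0.006 ]
pan rim [array([ 0.7281, -0.249 ,  0.09  ]), array([ 0.7213, -0.4621,  0.09  ]), array([ 0.5192, -0.4494,  0.09  ]), array([ 0.5206, -0.2419,  0.09  ])]
disp [0.729 0.288 0.19 ] bowl [0.786 0.119 0.082]
pocket walls z.024 top [array([0.6187, 0.2754, 0.024 ]), array([0.6188, 0.1844, 0.024 ]), array([0.6214, 0.0931, 0.024 ]), array([0.6214, 0.0199, 0.024 ]), array([0.5486, 0.2729, 0.024 ]), array([0.5558, 0.0198, 0.024 ])]
```

drive_tool(steps=[0,0,0.12,0,0,-0.03,1,0,0,0.12,0,0,-0.03,1,0,0,0.12,0,0,-0.03,1,0,0,0.12,0,0,0,0.6,0,0,0.12,0,0,0,0.6,0,0,0.12,0,0,0,0.6,0,0,0.12,0,0,0,0.6,0,0,0.12,0,0,0,0.6,0,0,0.12,0,0,0,0.6,0,0,0.12,0,0,0,0.6])

```text
time_s: 0.93
tcp_pos: [0.2064, 0.5896, 0.3308]
ee_rot: [[0.028, -1.0, -0.0], [-1.0, -0.028, -0.001], [0.001, 0.0, -1.0]]
wrist_force: [0.9, -0.2, -0.4]
gripper_width: 0.622
gripper_force: 0.0
```

```bash
cat >> h.py <<'E'
def go(*T):
    s=pose();R=np.array(s["ee_rot"])
    for P in T: print("to",P,"tool delta",(R.T@(np.array(P)-s["tcp_pos"])).round(4))
    print("F",np.round(s["wrist_force"],1),"grip",round(s["gripper_width"],3),s["gripper_force"]);return s
E
python3 -c "
from h import *
s=go((.52,.147,.25),(.52,.147,.13));print(s['joints'],np.round(s['ee_rot'],4))"
```

```text
t 0.93 [0.2064 0.5896 0.3308] yaw -88.4
to (0.52, 0.147, 0.25) tool delta [ 0.4511 -0.3011  0.0813]
to (0.52, 0.147, 0.13) tool delta [ 0.451  -0.3012  0.2013]
F [ 0.9 -0.2 -0.4] grip 0.622 0.0
[ 8.55181749e+01  1.95681053e+01  9.39380545e+00 -1.99329083e-02
 -7.99023562e+01 -8.39134019e+01] [[ 2.790e-02 -9.996e-01 -4.000e-04]
 [-9.996e-01 -2.790e-02 -1.300e-03]
 [ 1.300e-03  5.000e-04 -1.000e+00]]
```

drive_tool(steps=[0,0,0,0.03,-0.02,0,0.5,0,0,0,0.03,-0.02,0,0.5,0,0,0,0.03,-0.02,0,0.5,0,0,0,0.03,-0.02,0,0.5,0,0,0,0.03,-0.02,0,0.5,0,0,0,0.03,-0.02,0,0.5,0,0,0,0.03,-0.02,0,0.5,0,0,0,0.03,-0.02,0,0.5,0,0,0,0.03,-0.02,0,0.5,0,0,0,0.03,-0.02,0,0.5])

```text
time_s: 1.77
tcp_pos: [0.417, 0.2951, 0.3313]
ee_rot: [[0.034, -0.999, -0.001], [-0.999, -0.034, -0.0], [0.0, 0.001, -1.0]]
wrist_force: [1.5, 0.1, -0.4]
gripper_width: 0.502
gripper_force: 0.0
```

drive_tool(steps=[0,0,0,0.03,-0.02,0.01,0.5,0,0,0,0.03,-0.02,0.01,0.5,0,0,0,0.03,-0.02,0.01,0.5,0,0,0,0.03,-0.02,0.01,0.5,0,0,0,0.03,-0.02,0.01,0.5,0,0,0,0,0,0.03,0.5,0,0,0,0,0,0.03,0.5,0,0,0,0,0,0,0.5])

```text
time_s: 2.43
tcp_pos: [0.5181, 0.1479, 0.215]
ee_rot: [[0.031, -0.999, -0.013], [-1.0, -0.031, -0.005], [0.005, 0.013, -1.0]]
wrist_force: [-0.1, -0.1, -0.1]
gripper_width: 0.501
gripper_force: 0.0
```

```bash
python3 -c "
from h import *
s=go((.52,.147,.13))
b=plane('top',proj('top',s['tcp_pos']),.12);print(b)
T=r.capture('top');S=r.capture('scene')
print('tcp px',proj('top',s['tcp_pos']),proj('scene',s['tcp_pos']))
cv2.imwrite('pics/c3.png',np.hstack([cv2.resize(T[200:300,180:320],(400,286),interpolation=3),cv2.resize(S[120:250,300:470],(400,306),interpolation=3)[:286]]))"
```

```text
t 2.43 [0.5181 0.1479 0.215 ] yaw -88.24
to (0.52, 0.147, 0.13) tool delta [ 0.0006 -0.003   0.085 ]
F [-0.1 -0.1 -0.1] grip 0.501 0.0
[0.53262237 0.15925873 0.12      ]
tcp px [244.25870398 258.49614984] [372.72459479 163.88157007]
```

View pics/c3.png

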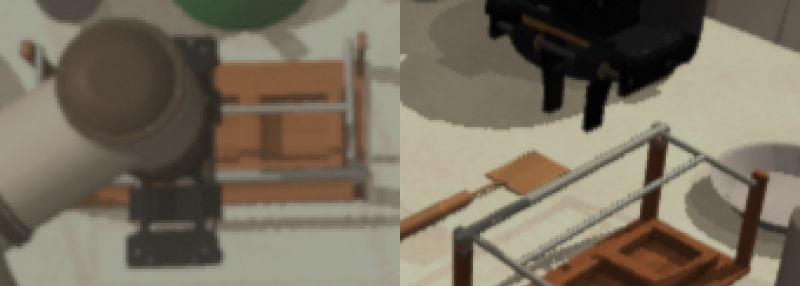

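The gripper is over the bar's middle, with the fingers on either side of it. I'll descend and close.

drive_tool(steps=[0,0,0,0,-0.002,0.03,0.5,0,0,0,0,0,0.03,0.5,0,0,0,0,0,0.03,0.5,0,0,0,0,0,0,0.5,0,0,0,0,0,0,0.2,0,0,0,0,0,0,0.1,0,0,0,0,0,0,0.05,0,0,0,0,0,0,0.05,0,0,0,0,0,0,0.05,0,0,0,0,0,0,0.05])

```text
time_s: 3.37
tcp_pos: [0.5232, 0.1505, 0.1324]
ee_rot: [[0.034, -0.999, -0.0], [-0.999, -0.034, 0.001], [-0.001, 0.0, -1.0]]
wrist_force: [-7.0, 3.3, -0.0]
gripper_width: 0.137
gripper_force: 9.9
```

```bash
python3 -c "
from h import *
s=go((.521,.147,.12));print(s['ee_rot'])
R=np.array(s['ee_rot']);
# arc: bar at angle a about hinge
ps=[]
a0=0
for a in np.r_[np.arange(0,1.76,.0875)]:
    ps.append(.13*np.array([-np.cos(a),0,np.sin(a)]))
print((R.T@np.diff(ps,axis=0).T).T.round(4))"
```

```text
t 3.37 [0.5232 0.1505 0.1324] yaw -88.08
to (0.521, 0.147, 0.12) tool delta [0.0034 0.0023 0.0124]
F [-7.   3.3 -0. ] grip 0.137 9.905225783586502
[[ 3.35467390e-02 -9.99437108e-01 -2.88381477e-04]
 [-9.99436954e-01 -3.35469118e-02  6.16746925e-04]
 [-6.26074071e-04  2.67529257e-04 -9.99999768e-01]]
[[ 0.     -0.0005 -0.0114]
 [ 0.     -0.0015 -0.0113]
 [ 0.0001 -0.0025 -0.0111]
 [ 0.0001 -0.0034 -0.0108]
 [ 0.0001 -0.0044 -0.0105]
 [ 0.0002 -0.0053 -0.0101]
 [ 0.0002 -0.0061 -0.0096]
 [ 0.0002 -0.0069 -0.009 ]
 [ 0.0003 -0.0077 -0.0084]
 [ 0.0003 -0.0084 -0.0077]
 [ 0.0003 -0.009  -0.0069]
 [ 0.0003 -0.0096 -0.0061]
 [ 0.0003 -0.0101 -0.0052]
 [ 0.0004 -0.0105 -0.0043]
 [ 0.0004 -0.0108 -0.0034]
 [ 0.0004 -0.0111 -0.0024]
 [ 0.0004 -0.0113 -0.0014]
 [ 0.0004 -0.0114 -0.0005]
 [ 0.0004 -0.0114  0.0005]
 [ 0.0004 -0.0113  0.0015]]
```

drive_tool(steps=[0,0,0,0,0,0,0.3,0,0,0,0,0,0,0.3,0,0,0,0,0.001,0.005,0.3,0,0,0,0,0.001,0.005,0.3,0,0,0,0,0,0,0.1,0,0,0,0,0,0,0.05,0,0,0,0,0,0,0.05,0,0,0,0,0,0,0.05,0,0,0,0,0,0,0.05])

```text
time_s: 4.12
tcp_pos: [0.5232, 0.1504, 0.1218]
ee_rot: [[0.034, -0.999, 0.003], [-0.999, -0.034, 0.001], [-0.0, -0.003, -1.0]]
wrist_force: [4.7, -1.1, -3.1]
gripper_width: 0.115
gripper_force: 30.0
```

drive_tool(steps=[0,0,0,0,-0.0005,-0.0114,0.05,0,0,0,0,-0.0015,-0.0113,0.05,0,0,0,0.0001,-0.0025,-0.0111,0.05,0,0,0,0.0001,-0.0034,-0.0108,0.05,0,0,0,0.0001,-0.0044,-0.0105,0.05,0,0,0,0.0002,-0.0053,-0.0101,0.05,0,0,0,0.0002,-0.0061,-0.0096,0.05,0,0,0,0.0002,-0.0069,-0.009,0.05,0,0,0,0.0002,-0.0077,-0.0084,0.05,0,0,0,0.0002,-0.0084,-0.0077,0.05])

```text
time_s: 4.95
tcp_pos: [0.5724, 0.1516, 0.214]
ee_rot: [[0.031, -1.0, 0.003], [-1.0, -0.031, 0.003], [-0.003, -0.003, -1.0]]
wrist_force: [25.7, 0.2, -40.8]
gripper_width: 0.107
gripper_force: 32.3
```

drive_tool(steps=[0,0,0,0.0003,-0.009,-0.0069,0.05,0,0,0,0.0003,-0.0096,-0.0061,0.05,0,0,0,0.0003,-0.0101,-0.0052,0.05,0,0,0,0.0003,-0.0105,-0.0043,0.05,0,0,0,0.0003,-0.0108,-0.0034,0.05,0,0,0,0,0,0,0.05])

```text
time_s: 5.45
tcp_pos: [0.6174, 0.1526, 0.2388]
ee_rot: [[0.032, -0.999, -0.011], [-0.999, -0.032, 0.002], [-0.002, 0.011, -1.0]]
wrist_force: [6.4, 3.9, -21.1]
gripper_width: 0.118
gripper_force: 31.1
```

drive_tool(steps=[0,0,0,0,0,0,0.25,0,0,0,0,0,0.003,0.25,0,0,0,0,0,0.003,0.25,0,0,0,0,0,0,0.25])

```text
time_s: 5.78
tcp_pos: [0.6182, 0.1507, 0.2418]
ee_rot: [[0.034, -0.999, 0.0], [-0.999, -0.034, 0.0], [-0.0, -0.0, -1.0]]
wrist_force: [-0.0, 0.2, -0.8]
gripper_width: 0.241
gripper_force: 0.0
```

```bash
python3 -c "
from h import *
s=go((.52,.147,.13))
T=r.capture('top');S=r.capture('scene')
print('tcp px',proj('top',s['tcp_pos']),proj('scene',s['tcp_pos']))
cv2.imwrite('pics/c4.png',np.hstack([cv2.resize(T[190:290,180:320],(400,286),interpolation=3),cv2.resize(S[120:250,300:470],(400,306),interpolation=3)[:286]]))"
```

```text
t 5.78 [0.6182 0.1507 0.2418] yaw -88.05
to (0.52, 0.147, 0.13) tool delta [0.0003 0.0983 0.1117]
F [-0.   0.2 -0.8] grip 0.241 0.0
tcp px [242.75768966 217.24811637] [407.54936852 169.04477679]
```

View pics/c4.png

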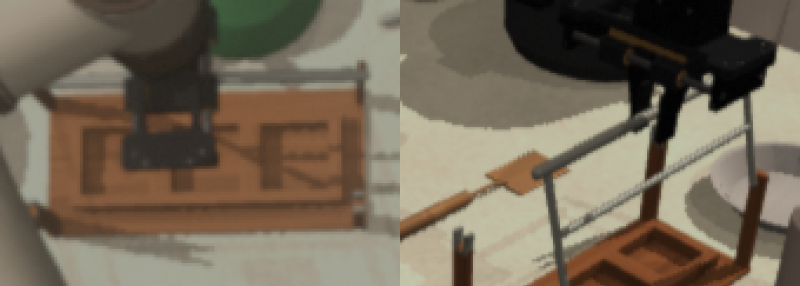

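The gate is up at about 1.3 rad and the bar sits loosely between the fingers. I'll push it on past upright.

drive_tool(steps=[0,0,0,0,-0.009,-0.002,0.25,0,0,0,0,-0.009,-0.002,0.25,0,0,0,0,-0.009,0,0.25,0,0,0,0,-0.009,0,0.25,0,0,0,0,-0.009,0,0.25,0,0,0,0,-0.009,0,0.25,0,0,0,0,-0.009,0,0.25,0,0,0,0,-0.007,0,0.25,0,0,0,0,0,0,0.25])

```text
time_s: 6.63
tcp_pos: [0.6896, 0.1531, 0.2443]
ee_rot: [[0.033, -0.999, -0.0], [-0.999, -0.033, -0.0], [0.0, 0.0, -1.0]]
wrist_force: [-0.6, -1.1, -0.8]
gripper_width: 0.252
gripper_force: 0.0
```

drive_tool(steps=[0,0,0,0,0,-0.03,0.4,0,0,0,0,0,-0.03,0.8,0,0,0,0,0.02,-0.02,0.8,0,0,0,0.03,0.03,0,0.8,0,0,0,0.03,0.03,0,0.8,0,0,0,0.03,0.03,0,0.8,0,0,0,0.03,0.03,0,0.8,0,0,0,0.03,0.03,0,0.8,0,0,0,0.04,0.03,0,0.8,0,0,0,0.04,0.02,0,0.8])

```text
time_s: 7.47
tcp_pos: [0.4831, -0.0727, 0.3267]
ee_rot: [[0.036, -0.999, 0.004], [-0.999, -0.036, 0.0], [-0.0, -0.004, -1.0]]
wrist_force: [0.4, 0.9, 0.1]
gripper_width: 0.792
gripper_force: 0.0
```

```bash
python3 -c "
from h import *
s=go((.454,-.25,.2))
T=r.capture('top');S=r.capture('scene')
cv2.imwrite('pics/c5.png',np.hstack([cv2.resize(T[150:350,180:460],(400,286),interpolation=3),cv2.resize(S[130:350,150:470],(400,275),interpolation=3)[:286].__class__((286,400,3),np.uint8)*0+cv2.resize(S[130:350,150:470],(400,286),interpolation=3)]))"
```

```text
t 7.47 [ 0.4831 -0.0727  0.3267] yaw -87.95
to (0.454, -0.25, 0.2) tool delta [0.1762 0.0359 0.1265]
F [0.4 0.9 0.1] grip 0.792 0.0
```

View pics/c5.png

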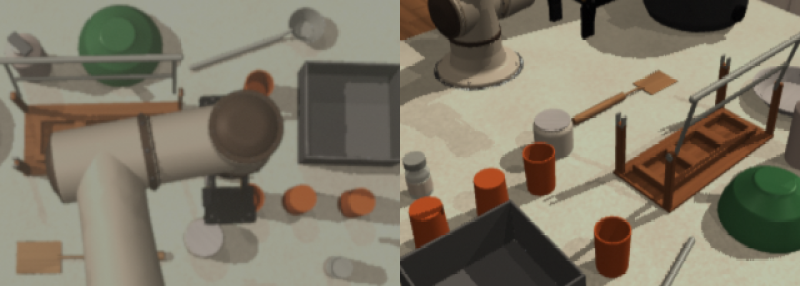

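The gate stands past upright and stays there, and all the tumblers are in place. Next I turn the tool so the jaws close along y.

drive_tool(steps=[0,0,-0.12,0,0,0,0.95,0,0,-0.12,0,0,0,0.95,0,0,-0.12,0,0,0,0.95,0,0,-0.12,0,0,0,0.95,0,0,-0.12,0,0,0,0.95,0,0,-0.12,0,0,0,0.95,0,0,-0.12,0,0,0,0.95,0,0,-0.12,0,0,0,0.95,0,0,-0.12,0,0,0,0.95,0,0,-0.12,0,0,0,0.95])

```text
time_s: 8.4
tcp_pos: [0.4857, -0.0713, 0.3259]
ee_rot: [[0.946, -0.324, 0.002], [-0.324, -0.946, 0.0], [0.002, -0.001, -1.0]]
wrist_force: [-0.7, 0.7, 0.7]
gripper_width: 0.945
gripper_force: 0.0
```

drive_tool(steps=[0,0,-0.12,0,0,0.01,0.95,0,0,-0.12,0,0,0.01,0.95,0,0,-0.12,0,0,0.01,0.95,0,0,0,0,0,0,0.95])

```text
time_s: 8.73
tcp_pos: [0.4845, -0.0713, 0.2938]
ee_rot: [[1.0, 0.025, -0.002], [0.025, -1.0, 0.0], [-0.002, -0.0, -1.0]]
wrist_force: [0.0, 0.7, -0.5]
gripper_width: 0.954
gripper_force: 0.0
```

```bash
python3 -c "
from h import *
s=go((.456,-.25,.2),(.45,-.364,.2))
T=r.capture('top');cv2.imwrite('pics/x.png',T)
"
```

```text
t 8.73 [ 0.4845 -0.0713  0.2938] yaw 1.46
to (0.456, -0.25, 0.2) tool delta [-0.0328  0.178   0.0938]
to (0.45, -0.364, 0.2) tool delta [-0.0417  0.2918  0.0938]
F [ 0.   0.7 -0.5] grip 0.954 0.0
```

drive_tool(steps=[0,0,0,-0.0055,0.03,0.005,0.95,0,0,0,-0.0055,0.03,0.005,0.95,0,0,0,-0.0055,0.03,0.005,0.95,0,0,0,-0.0055,0.03,0.005,0.95,0,0,0,-0.0055,0.03,0.005,0.95,0,0,0,-0.0055,0.028,0.005,0.95,0,0,0,0,0,0.035,0.95,0,0,0,0,0,0.035,0.95,0,0,0,0,0,0.035,0.95,0,0,0,0,0,0,0.95])

```text
time_s: 9.62
tcp_pos: [0.4524, -0.2494, 0.1548]
ee_rot: [[1.0, 0.018, -0.011], [0.018, -1.0, 0.004], [-0.011, -0.004, -1.0]]
wrist_force: [-1.3, 0.1, -0.7]
gripper_width: 0.953
gripper_force: 0.0
```

drive_tool(steps=[0,0,0,0,0,0,0.95])

```text
time_s: 9.7
tcp_pos: [0.4562, -0.2507, 0.1603]
ee_rot: [[1.0, 0.022, -0.002], [0.022, -1.0, -0.0], [-0.002, 0.0, -1.0]]
wrist_force: [0.8, 0.3, 0.8]
gripper_width: 0.95
gripper_force: 0.0
```

```bash
python3 -c "
from h import *
s=go((.456,-.25,.055))
S=r.capture('scene');a=proj('scene',(.456,-.25,.08));print(proj('scene',s['tcp_pos']),a)
cv2.imwrite('pics/c6.png',cv2.resize(S[180:330,130:300],(680,600),interpolation=3))"
```

```text
t 9.7 [ 0.4562 -0.2507  0.1603] yaw 1.26
to (0.456, -0.25, 0.055) tool delta [ 0.     -0.0007  0.1053]
F [0.8 0.3 0.8] grip 0.95 0.0
[216.30532629 237.02065924] [221.06018669 266.55955795]
```

View pics/c6.png

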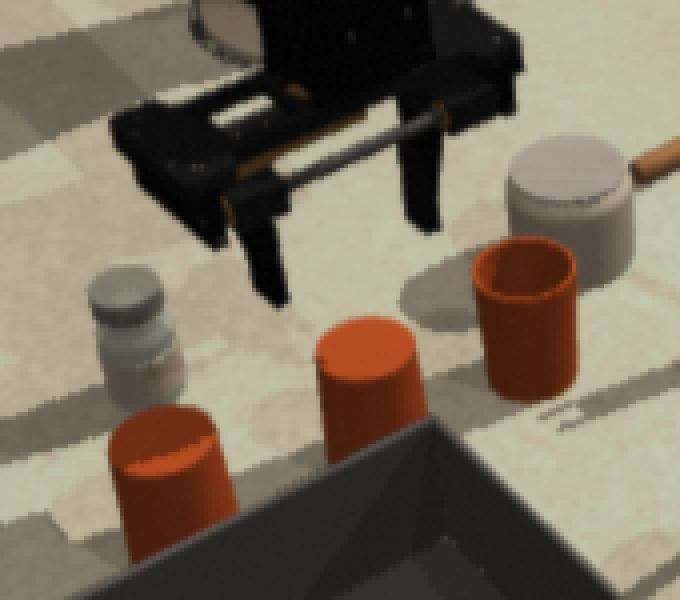

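The tumbler's top at crop (368,348) is image pixel (222,267), which agrees with the estimate. I'll descend and grip.

drive_tool(steps=[0,0,0,0,0,0.035,0.95,0,0,0,0,0,0.035,0.95,0,0,0,0,0,0.035,0.95,0,0,0,0,0,0,0.95,0,0,0,0,0,0,0.7,0,0,0,0,0,0,0.5,0,0,0,0,0,0,0.5,0,0,0,0,0,0,0.5,0,0,0,0,0,0,0.5,0,0,0,0,0,0,0.5])

```text
time_s: 10.58
tcp_pos: [0.4573, -0.2507, 0.0573]
ee_rot: [[1.0, 0.024, 0.003], [0.024, -1.0, -0.001], [0.003, 0.001, -1.0]]
wrist_force: [0.1, 2.4, 7.6]
gripper_width: 0.641
gripper_force: 30.1
```

drive_tool(steps=[0,0,0,0,0,-0.03,0.5,0,0,0,0,0,-0.03,0.5,0,0,0,0,0,-0.03,0.5,0,0,0,0,0,-0.03,0.5,0,0,0,0,0,-0.02,0.5,0,0,0,0,0,0,0.5])

```text
time_s: 11.08
tcp_pos: [0.4586, -0.2514, 0.2009]
ee_rot: [[1.0, 0.024, 0.01], [0.024, -1.0, -0.004], [0.01, 0.004, -1.0]]
wrist_force: [-0.3, -0.1, -0.9]
gripper_width: 0.641
gripper_force: 29.9
```

```bash
python3 -c "
from h import *
s=go((.588,.056,.195))
S=r.capture('scene');m=blobs(S,100);print([b[1] for b in m])
print(proj('scene',(.45,-.364,.08)))"
```

```text
t 11.08 [ 0.4586 -0.2514  0.2009] yaw 1.38
to (0.588, 0.056, 0.195) tool delta [ 0.1367 -0.3043  0.0062]
F [-0.3 -0.1 -0.9] grip 0.641 29.94807058486913
[[277, 0, 49, 43, 1563], [201, 206, 29, 45, 702], [578, 227, 56, 81, 1327], [250, 239, 22, 40, 385], [158, 282, 30, 38, 648], [307, 297, 27, 45, 573]]
[171.27306296 289.2529875 ]
```

drive_tool(steps=[0,0,0,0,0,-0.02,0.5,0,0,0,0.0153,-0.0338,0,0.5,0,0,0,0.0153,-0.0338,0,0.5,0,0,0,0.0153,-0.0338,0,0.5,0,0,0,0.0153,-0.0338,0,0.5,0,0,0,0.0153,-0.0338,0,0.5,0,0,0,0.0153,-0.0338,0,0.5,0,0,0,0.0153,-0.0338,0,0.5,0,0,0,0.0153,-0.0338,0,0.5,0,0,0,0.0153,-0.0338,0,0.5])

```text
time_s: 11.97
tcp_pos: [0.5861, 0.0585, 0.2137]
ee_rot: [[1.0, 0.023, -0.003], [0.023, -1.0, -0.001], [-0.003, 0.001, -1.0]]
wrist_force: [0.5, -1.2, -0.2]
gripper_width: 0.638
gripper_force: 29.9
```

drive_tool(steps=[0,0,0,0,0,0.03,0.5,0,0,0,0,0,0.03,0.5,0,0,0,0,0,0.03,0.5,0,0,0,0,0,0.03,0.5,0,0,0,0,0,0,0.5])

```text
time_s: 12.38
tcp_pos: [0.581, 0.0555, 0.0876]
ee_rot: [[1.0, 0.021, -0.016], [0.021, -1.0, -0.004], [-0.016, 0.003, -1.0]]
wrist_force: [-2.1, -0.2, -1.8]
gripper_width: 0.635
gripper_force: 29.9
```

```bash
python3 -c "
from h import *
s=go((.589,.056,.063))
S=r.capture('scene');x0,y0=300,170
c=lambda P:(proj('scene',P)-[x0,y0])*4
im=cv2.resize(S[y0:y0+130,x0:x0+170],None,fx=4,fy=4,interpolation=3)
p=np.array(s['tcp_pos'])
cv2.imwrite('pics/c7.png',im)
yv=np.array([-.026,.9997,0]);xv=np.array([.9997,.026,0]);C=np.array([.587,.148,0])
for nm,q in dict(hinge_m=(.075,-.165),hinge_p=(.075,.165),catch_m=(-.075,-.165)).items(): print(nm,c(C+xv*q[0]+yv*q[1]+[0,0,.006]).round())
print('wall corners',[c(C+xv*a+yv*b+[0,0,.024]).round() for a,b in((-.035,-.127),(.035,-.127),(.035,-.057),(-.035,-.057))])
"
```

```text
t 12.38 [0.581  0.0555 0.0876] yaw 1.22
to (0.589, 0.056, 0.063) tool delta [ 0.0084 -0.0004  0.0245]
F [-2.1 -0.2 -1.8] grip 0.635 29.94702367730497
hinge_m [258. 489.]
hinge_p [593. 253.]
catch_m [ 77. 364.]
wall corners [array([168., 345.]), array([254., 400.]), array([332., 349.]), array([246., 297.])]
```

View pics/c7.png

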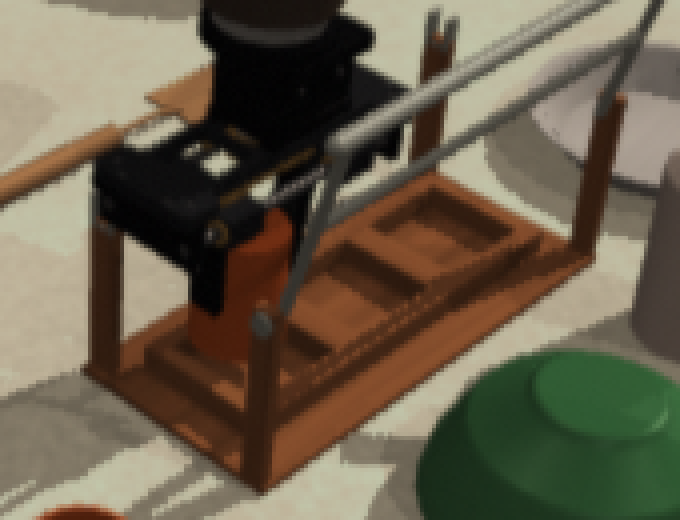

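The tumbler is over pocket 0, and the board corners agree with the estimate to about 3 mm. I'll settle and fine-correct before lowering.

drive_tool(steps=[0,0,0,0,0,0,0.5,0,0,0,0,0,0,0.5])

```text
time_s: 12.6
tcp_pos: [0.588, 0.057, 0.0972]
ee_rot: [[1.0, 0.024, 0.003], [0.024, -1.0, 0.001], [0.003, -0.001, -1.0]]
wrist_force: [-0.0, 0.3, -0.5]
gripper_width: 0.643
gripper_force: 29.9
```

```bash
python3 -c "
from h import *
s=go((.590,.0555,.0635))
S=r.capture('scene');m=[b for b in blobs(S,60)];print([(b[0],b[1]) for b in m if 300<b[0][0]<420])
d=cv2.cvtColor(S,cv2.COLOR_BGR2HSV)[245:265,340:385];
for P in((.590,.0555,.03),): print(proj('scene',P))
cv2.imwrite('pics/c8.png',cv2.resize(S[215:285,320:405],(728,600),interpolation=3))
"
```

```text
t 12.6 [0.588  0.057  0.0972] yaw 1.35
to (0.59, 0.0555, 0.0635) tool delta [0.0019 0.0016 0.0337]
F [-0.   0.3 -0.5] grip 0.643 29.947972811278305
[(array([366.9, 233.4]), [360, 219, 15, 26, 137]), (array([319.6, 317.7]), [308, 297, 26, 43, 518])]
[362.62909319 254.97044278]
```

View pics/c8.png

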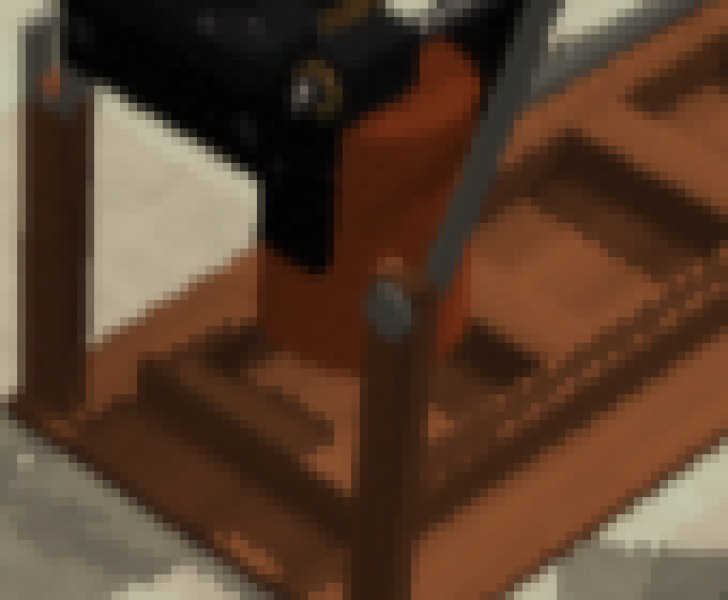

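It hovers above the pocket opening with clear margins. Lowering.

drive_tool(steps=[0,0,0,0.002,0.001,0.01,0.5,0,0,0,0,0,0.01,0.5,0,0,0,0,0,0.008,0.5,0,0,0,0,0,0.004,0.5,0,0,0,0,0,0,0.5,0,0,0,0,0,0,0.5])

```text
time_s: 13.15
tcp_pos: [0.5883, 0.0556, 0.0633]
ee_rot: [[1.0, 0.023, -0.001], [0.023, -1.0, -0.001], [-0.001, 0.001, -1.0]]
wrist_force: [-1.2, -0.4, 3.4]
gripper_width: 0.641
gripper_force: 30.0
```

It seated at the expected height. I'll release it, retreat upwards and go to the second clean tumbler.

drive_tool(steps=[0,0,0,0,0,0,0.7,0,0,0,0,0,0,0.8,0,0,0,0,0,0,0.8,0,0,0,0,0,-0.03,0.8,0,0,0,0,0,-0.03,0.8,0,0,0,0,0,-0.04,0.9,0,0,0,0,0,-0.04,0.95,0,0,0,0,0,0,0.95])

```text
time_s: 13.82
tcp_pos: [0.5936, 0.0568, 0.2127]
ee_rot: [[1.0, 0.025, 0.018], [0.025, -1.0, 0.003], [0.018, -0.003, -1.0]]
wrist_force: [0.5, -0.3, 1.8]
gripper_width: 0.918
gripper_force: 0.0
```

drive_tool(steps=[0,0,0,-0.015,0.041,0,0.95,0,0,0,-0.015,0.041,0,0.95,0,0,0,-0.015,0.041,0,0.95,0,0,0,-0.015,0.041,0,0.95,0,0,0,-0.015,0.041,0,0.95,0,0,0,-0.015,0.041,0,0.95,0,0,0,-0.015,0.041,0,0.95,0,0,0,-0.015,0.041,0,0.95,0,0,0,-0.015,0.041,0,0.95,0,0,0,-0.013,0.04,0,0.95])

```text
time_s: 14.65
tcp_pos: [0.4551, -0.3408, 0.2032]
ee_rot: [[1.0, 0.023, 0.001], [0.023, -1.0, -0.0], [0.001, 0.0, -1.0]]
wrist_force: [0.5, -0.1, -0.3]
gripper_width: 0.949
gripper_force: 0.0
```

drive_tool(steps=[0,0,0,0,0,0,0.95,0,0,0,0,0,0,0.95])

```text
time_s: 14.82
tcp_pos: [0.455, -0.341, 0.2026]
ee_rot: [[1.0, 0.019, -0.0], [0.019, -1.0, 0.0], [-0.0, -0.0, -1.0]]
wrist_force: [-0.2, 0.3, 0.3]
gripper_width: 0.95
gripper_force: 0.0
```

```bash
python3 -c "
from h import *
s=go((.45,-.364,.16),(.45,-.364,.057))
S=r.capture('scene');print([b for b in blobs(S,100) if b[0][1]>210])
cv2.imwrite('pics/c9.png',cv2.resize(S[190:350,130:420],(797,440),interpolation=3))
"
```

```text
t 14.82 [ 0.455  -0.341   0.2026] yaw 1.07
to (0.45, -0.364, 0.16) tool delta [-0.0055  0.0229  0.0426]
to (0.45, -0.364, 0.057) tool delta [-0.0054  0.0229  0.1456]
F [-0.2  0.3  0.3] grip 0.95 0.0
[(array([607.5, 263.6]), [578, 227, 57, 81, 1328]), (array([260.4, 257.7]), [250, 239, 23, 40, 377]), (array([174.9, 306.4]), [162, 292, 26, 28, 333]), (array([320.2, 318.8]), [307, 297, 27, 44, 658])]
```

View pics/c9.png

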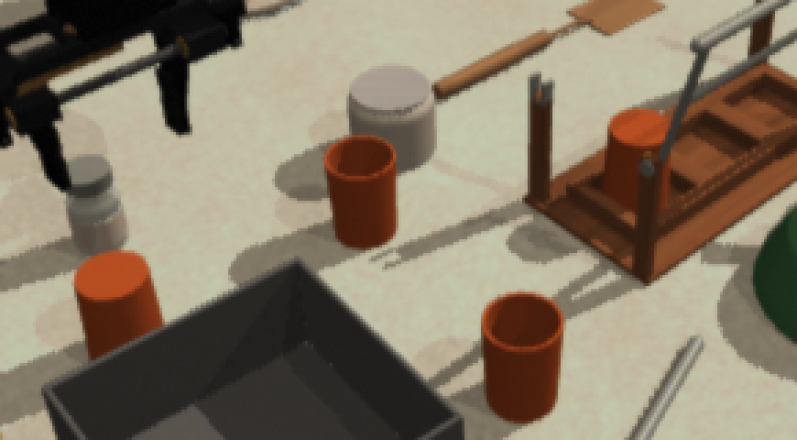

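The first clean tumbler sits upright in pocket 0. The second clean top is at image (171,290), as estimated, so I'll grasp it.

drive_tool(steps=[0,0,0,-0.004,0.012,0.01,0.95,0,0,0,0,0.011,0.01,0.95,0,0,0,0,0,0.02,0.95,0,0,0,0,0,0,0.95,0,0,0,0,0,0.035,0.95,0,0,0,0,0,0.035,0.95,0,0,0,0,0,0.035,0.95,0,0,0,0,0,0,0.95,0,0,0,0,0,0,0.7,0,0,0,0,0,0,0.5])

```text
time_s: 15.7
tcp_pos: [0.4542, -0.3627, 0.0601]
ee_rot: [[1.0, 0.025, 0.002], [0.025, -1.0, -0.002], [0.002, 0.002, -1.0]]
wrist_force: [-0.1, 0.1, 0.7]
gripper_width: 0.87
gripper_force: 0.0
```

drive_tool(steps=[0,0,0,0,0,0,0.5,0,0,0,0,0,0,0.5,0,0,0,0,0,0,0.5,0,0,0,0,0,0,0.5])

```text
time_s: 16.03
tcp_pos: [0.4537, -0.3628, 0.0603]
ee_rot: [[1.0, 0.024, 0.003], [0.024, -1.0, -0.002], [0.003, 0.002, -1.0]]
wrist_force: [0.4, 0.8, 5.1]
gripper_width: 0.627
gripper_force: 29.9
```

drive_tool(steps=[0,0,0,0,0,-0.03,0.5,0,0,0,0,0,-0.03,0.5,0,0,0,0,0,-0.04,0.5,0,0,0,0,0,-0.04,0.5,0,0,0,0,0,-0.04,0.5,0,0,0,0,0,0,0.5,0,0,0,0,0,0,0.5])

```text
time_s: 16.62
tcp_pos: [0.4536, -0.3625, 0.2418]
ee_rot: [[1.0, 0.023, 0.007], [0.023, -1.0, -0.003], [0.007, 0.003, -1.0]]
wrist_force: [-0.1, -0.3, -1.5]
gripper_width: 0.633
gripper_force: 29.8
```

```bash
python3 -c "
from h import *
s=go((.5875,.147,.23),(.5855,.239,.23))"
```

```text
t 16.62 [ 0.4536 -0.3625  0.2418] yaw 1.32
to (0.5875, 0.147, 0.23) tool delta [ 0.1456 -0.5063  0.0113]
to (0.5855, 0.239, 0.23) tool delta [ 0.1457 -0.5984  0.0111]
F [-0.1 -0.3 -1.5] grip 0.633 29.81833380770695
```

drive_tool(steps=[0,0,0,0.0096,-0.04,0,0.5,0,0,0,0.0096,-0.04,0,0.5,0,0,0,0.0096,-0.04,0,0.5,0,0,0,0.0096,-0.04,0,0.5,0,0,0,0.0096,-0.04,0,0.5,0,0,0,0.0096,-0.04,0,0.5,0,0,0,0.0096,-0.04,0,0.5,0,0,0,0.0096,-0.04,0,0.5,0,0,0,0.0096,-0.04,0,0.5,0,0,0,0.0096,-0.04,0,0.5])

```text
time_s: 17.45
tcp_pos: [0.5381, 0.0418, 0.2367]
ee_rot: [[1.0, 0.023, -0.003], [0.023, -1.0, -0.001], [-0.003, 0.001, -1.0]]
wrist_force: [0.2, -0.0, -1.3]
gripper_width: 0.631
gripper_force: 29.8
```

drive_tool(steps=[0,0,0,0.0096,-0.04,0,0.5,0,0,0,0.0096,-0.04,0,0.5,0,0,0,0.0096,-0.04,0,0.5,0,0,0,0.0096,-0.04,0,0.5,0,0,0,0.0096,-0.038,0,0.5,0,0,0,0,0,0,0.5,0,0,0,0,0,0,0.5])

```text
time_s: 18.03
tcp_pos: [0.5817, 0.2407, 0.2353]
ee_rot: [[1.0, 0.026, -0.005], [0.026, -1.0, -0.002], [-0.005, 0.002, -1.0]]
wrist_force: [0.3, -0.4, -0.5]
gripper_width: 0.63
gripper_force: 29.8
```

```bash
python3 -c "
from h import *
s=go((.5855,.239,.1),(.5855,.239,.066))"
```

```text
t 18.03 [0.5817 0.2407 0.2353] yaw 1.48
to (0.5855, 0.239, 0.1) tool delta [0.0044 0.0015 0.1353]
to (0.5855, 0.239, 0.066) tool delta [0.0046 0.0014 0.1693]
F [ 0.3 -0.4 -0.5] grip 0.63 29.84550384724571
```

drive_tool(steps=[0,0,0,0.004,0.0015,0.03,0.5,0,0,0,0,0,0.035,0.5,0,0,0,0,0,0.035,0.5,0,0,0,0,0,0.035,0.5,0,0,0,0,0,0,0.5,0,0,0,0,0,0,0.5])

```text
time_s: 18.53
tcp_pos: [0.5854, 0.2355, 0.1014]
ee_rot: [[1.0, 0.022, -0.005], [0.022, -1.0, -0.004], [-0.005, 0.004, -1.0]]
wrist_force: [0.0, 0.5, -0.0]
gripper_width: 0.626
gripper_force: 29.8
```

```bash
python3 -c "
from h import *
s=go((.5855,.239,.066))
S=r.capture('scene')
cv2.imwrite('pics/c10.png',cv2.resize(S[170:270,370:455],(680,600),interpolation=3)[:,:])"
```

```text
t 18.53 [0.5854 0.2355 0.1014] yaw 1.27
to (0.5855, 0.239, 0.066) tool delta [ 0.0003 -0.0036  0.0353]
F [ 0.   0.5 -0. ] grip 0.626 29.848160403271322
```

View pics/c10.png

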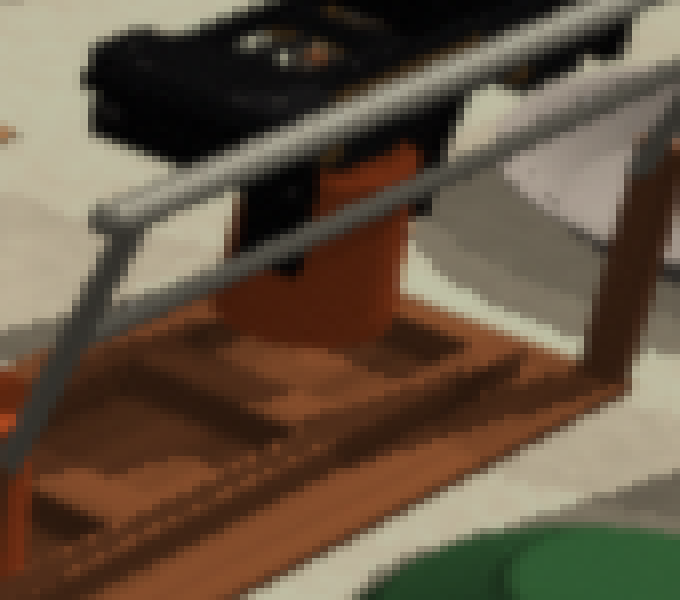

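It's above pocket 2 and 3.5 mm short in y. I'll correct and lower.

drive_tool(steps=[0,0,0,0,-0.003,0.01,0.5,0,0,0,0,0,0.01,0.5,0,0,0,0,0,0.01,0.5,0,0,0,0,0,0.005,0.5,0,0,0,0,0,0,0.5,0,0,0,0,0,0,0.5])

```text
time_s: 19.08
tcp_pos: [0.5867, 0.2406, 0.0681]
ee_rot: [[1.0, 0.023, -0.0], [0.023, -1.0, -0.0], [-0.0, 0.0, -1.0]]
wrist_force: [0.4, 0.2, -1.0]
gripper_width: 0.628
gripper_force: 29.8
```

drive_tool(steps=[0,0,0,0,0,0.002,0.5,0,0,0,0,0,0,0.7,0,0,0,0,0,0,0.8,0,0,0,0,0,0,0.8,0,0,0,0,0,-0.04,0.8,0,0,0,0,0,-0.04,0.8,0,0,0,0,0,-0.04,0.8,0,0,0,0,0,-0.04,0.6,0,0,0,0,0,-0.04,0.5,0,0,0,0,0,-0.04,0.5])

```text
time_s: 19.92
tcp_pos: [0.5861, 0.2402, 0.3089]
ee_rot: [[1.0, 0.023, 0.0], [0.023, -1.0, 0.0], [0.0, -0.0, -1.0]]
wrist_force: [0.0, 0.2, 0.4]
gripper_width: 0.653
gripper_force: 0.0
```

drive_tool(steps=[0,0,0.12,-0.035,0,0,0.5,0,0,0.12,-0.035,0,0,0.5,0,0,0.12,-0.03,0,0,0.5,0,0,0.12,0,0,0,0.5,0,0,0.12,0,0,0,0.5,0,0,0.12,0,0,0,0.5,0,0,0.12,0,0,0,0.5,0,0,0.12,0,0,0,0.5,0,0,0.12,0,0,0,0.5,0,0,0.12,0,0,0,0.5])

```text
time_s: 20.75
tcp_pos: [0.4873, 0.2495, 0.3066]
ee_rot: [[0.378, -0.926, 0.0], [-0.926, -0.378, 0.0], [-0.0, -0.0, -1.0]]
wrist_force: [0.9, 0.2, -0.4]
gripper_width: 0.5
gripper_force: 0.0
```

drive_tool(steps=[0,0,0.12,0,0,0,0.5,0,0,0.12,0,0,0,0.5,0,0,0.12,0,0,0,0.5,0,0,0,0,0,0,0.5])

```text
time_s: 21.08
tcp_pos: [0.4873, 0.2495, 0.3066]
ee_rot: [[0.032, -0.999, -0.0], [-0.999, -0.032, 0.0], [-0.0, 0.0, -1.0]]
wrist_force: [0.0, -0.4, 0.3]
gripper_width: 0.499
gripper_force: 0.0
```

```bash
python3 -c "
from h import *
s=go((.687,.15,.35))
T=r.capture('top');S=r.capture('scene')
cv2.imwrite('pics/c11.png',np.hstack([cv2.resize(T[150:350,160:440],(400,286),interpolation=3),cv2.resize(S[150:290,290:486],(400,286),interpolation=3)]))"
```

```text
t 21.08 [0.4873 0.2495 0.3066] yaw -88.17
to (0.687, 0.15, 0.35) tool delta [ 0.1058 -0.1964 -0.0434]
F [ 0.  -0.4  0.3] grip 0.499 0.0
```

View pics/c11.png

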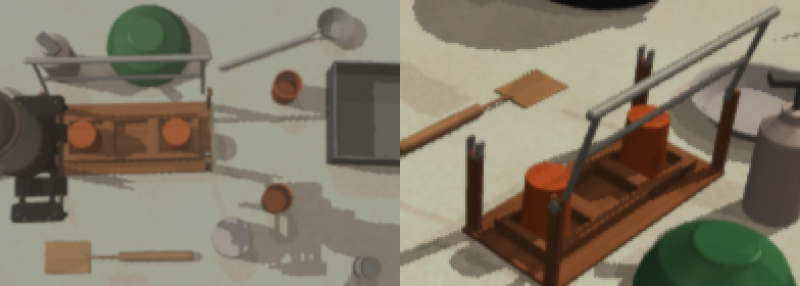

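Both clean tumblers stand in the carrier. I'll locate the raised bar from its ends in both views.

```bash
python3 -c "
from h import *
print(tri((384.6,206.3),(306.3,191.3)),tri((290+376/2.041,150+13/2.041),(178.2,192.7)))
for z in(.24,.25):print(plane('top',(306.3,191.3),z),plane('top',(178.2,192.7),z))
s=go((.687,.15,.34))"
```

```text
(array([ 0.68702532, -0.00647128,  0.24423766]), np.float64(0.004889135364327068)) (array([0.68174834, 0.3140129 , 0.24274218]), np.float64(0.001787729528329441))
[ 0.68650004 -0.00824948  0.24      ] [0.68182615 0.31413748 0.24      ]
[ 0.68345814 -0.00809753  0.25      ] [0.67882534 0.31145595 0.25      ]
t 21.18 [0.4874 0.2495 0.3065] yaw -87.88
to (0.687, 0.15, 0.34) tool delta [ 0.1068 -0.1957 -0.0334]
F [-0.3 -0.6 -0.7] grip 0.502 0.0
```

drive_tool(steps=[0,0,0,0,0,-0.033,0.5,0,0,0,0.013,-0.024,0,0.5,0,0,0,0.013,-0.024,0,0.5,0,0,0,0.013,-0.024,0,0.5,0,0,0,0.013,-0.024,0,0.5,0,0,0,0.013,-0.024,0,0.5,0,0,0,0.013,-0.024,0,0.5,0,0,0,0.013,-0.024,0,0.5,0,0,0,0.013,-0.024,0,0.5,0,0,0,0,0,0,0.5])

```text
time_s: 22.02
tcp_pos: [0.686, 0.1498, 0.3369]
ee_rot: [[0.033, -0.999, -0.002], [-0.999, -0.033, -0.002], [0.001, 0.002, -1.0]]
wrist_force: [-0.1, 0.7, -0.6]
gripper_width: 0.5
gripper_force: 0.0
```

drive_tool(steps=[0,0,0,0,0,0,0.5])

```text
time_s: 22.1
tcp_pos: [0.6837, 0.1513, 0.3377]
ee_rot: [[0.034, -0.999, -0.002], [-0.999, -0.034, -0.001], [0.001, 0.002, -1.0]]
wrist_force: [0.0, 0.6, 1.1]
gripper_width: 0.499
gripper_force: 0.0
```

drive_tool(steps=[0,0,0,0,0,0.03,0.5,0,0,0,0,0,0.03,0.5,0,0,0,0,0,0.03,0.5,0,0,0,0,0,0,0.3,0,0,0,0,0,0,0.25,0,0,0,0,0,0,0.25])

```text
time_s: 22.6
tcp_pos: [0.6836, 0.1528, 0.2521]
ee_rot: [[0.036, -0.999, 0.004], [-0.999, -0.036, 0.0], [-0.0, -0.004, -1.0]]
wrist_force: [0.2, 0.1, 0.2]
gripper_width: 0.352
gripper_force: 0.0
```

drive_tool(steps=[0,0,0,0,0.01,0,0.25,0,0,0,0,0.01,0,0.25,0,0,0,0,0.01,0,0.25,0,0,0,0,0.01,0,0.25,0,0,0,0,0.01,0,0.25,0,0,0,0,0.01,0,0.25,0,0,0,0,0.01,0.002,0.25,0,0,0,0,0.01,0.004,0.25,0,0,0,0,0.01,0.005,0.25,0,0,0,0,0.01,0.006,0.25])

```text
time_s: 23.43
tcp_pos: [0.5849, 0.1498, 0.2368]
ee_rot: [[0.035, -0.999, 0.009], [-0.999, -0.035, 0.003], [-0.003, -0.009, -1.0]]
wrist_force: [1.3, 1.1, 0.9]
gripper_width: 0.245
gripper_force: 0.6
```

drive_tool(steps=[0,0,0,0,0.01,0.008,0.25,0,0,0,0,0.01,0.009,0.25,0,0,0,0,0.006,0.007,0.25,0,0,0,0,0,0,0.25])

```text
time_s: 23.77
tcp_pos: [0.5564, 0.1482, 0.2096]
ee_rot: [[0.035, -0.999, 0.001], [-0.999, -0.035, 0.001], [-0.001, -0.001, -1.0]]
wrist_force: [0.1, -0.6, -0.5]
gripper_width: 0.246
gripper_force: 0.0
```

```bash
python3 -c "
from h import *
s=go((.687,.15,.34))
S=r.capture('scene')
cv2.imwrite('pics/c12.png',cv2.resize(S[130:290,300:486],(697,600),interpolation=3))"
```

```text
t 23.77 [0.5564 0.1482 0.2096] yaw -88.0
to (0.687, 0.15, 0.34) tool delta [ 0.0026 -0.1307 -0.1302]
F [ 0.1 -0.6 -0.5] grip 0.246 0.0
```

View pics/c12.png

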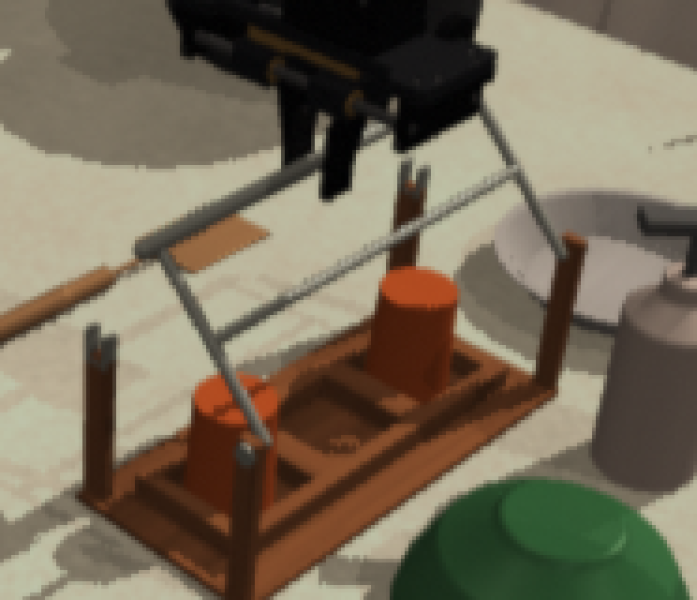

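The gate is at about 0.8 rad. I'll lift clear, shut the fingers and press the bar down along its arc with the fingertips.

drive_tool(steps=[0,0,0,0,0,-0.025,0.3,0,0,0,0,0,-0.025,0.1,0,0,0,0,-0.003,0,0,0,0,0,0,0,0,0,0,0,0,0,0,0,0,0,0,0,0,0,0,0,0,0,0,0,0,0,0])

```text
time_s: 24.4
tcp_pos: [0.5597, 0.1478, 0.2575]
ee_rot: [[0.034, -0.999, -0.002], [-0.999, -0.034, -0.001], [0.001, 0.002, -1.0]]
wrist_force: [-0.3, -0.4, -0.7]
gripper_width: 0.019
gripper_force: 0.0
```

drive_tool(steps=[0,0,0,0,0.002,0.015,0,0,0,0,0,0.003,0.015,0,0,0,0,0,0.008,0.0103,0,0,0,0,0,0.007,0.011,0,0,0,0,0,0.0055,0.0117,0,0,0,0,0,0.0045,0.0122,0,0,0,0,0,0.003,0.0126,0,0,0,0,0,0.002,0.0128,0])

```text
time_s: 25.07
tcp_pos: [0.5243, 0.1466, 0.1569]
ee_rot: [[0.034, -0.999, -0.001], [-0.999, -0.034, -0.001], [0.001, 0.001, -1.0]]
wrist_force: [0.4, 0.3, 0.4]
gripper_width: 0.004
gripper_force: 0.3
```

drive_tool(steps=[0,0,0,0,0.001,0.007,0,0,0,0,0,0,0.004,0,0,0,0,0,0,0,0])

```text
time_s: 25.32
tcp_pos: [0.5238, 0.1466, 0.1461]
ee_rot: [[0.034, -0.999, -0.001], [-0.999, -0.034, -0.001], [0.001, 0.001, -1.0]]
wrist_force: [-0.7, 0.8, 0.1]
gripper_width: 0.004
gripper_force: 0.0
```

drive_tool(steps=[0,0,0,0,0,0.002,0,0,0,0,0,0,0.002,0,0,0,0,0,0,0,0])

```text
time_s: 25.57
tcp_pos: [0.5248, 0.1471, 0.1452]
ee_rot: [[0.035, -0.999, 0.002], [-0.999, -0.035, 0.0], [-0.0, -0.002, -1.0]]
wrist_force: [-3.8, -0.5, 10.1]
gripper_width: 0.005
gripper_force: 4.7
```

```bash
python3 -c "
from h import *
s=go((.687,.15,.34))
S=r.capture('scene')
cv2.imwrite('pics/c13.png',cv2.resize(S[170:300,300:470],(785,600),interpolation=3))"
```

```text
t 25.57 [0.5248 0.1471 0.1452] yaw -88.0
to (0.687, 0.15, 0.34) tool delta [ 0.0027 -0.1626 -0.1945]
F [-3.8 -0.5 10.1] grip 0.005 4.707101583480835
```

View pics/c13.png

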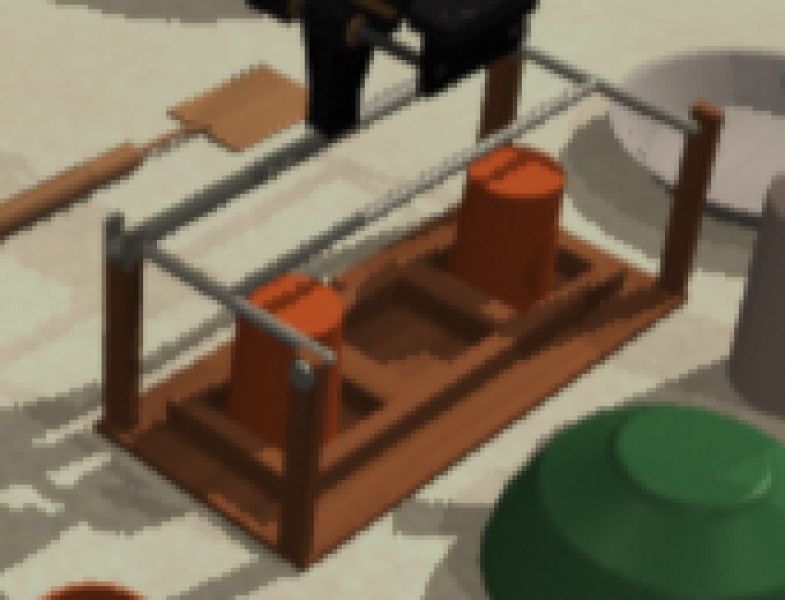

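Both gate arms are level, the bar sits down in the catch ears, and contact force rises to about 10 N at the right height. I'll press a little more, retreat, and go to the used tumblers.

drive_tool(steps=[0,0,0,0,0,0.003,0,0,0,0,0,0,0,0,0,0,0,0,0,-0.005,0,0,0,0,0,0,-0.03,0,0,0,0,0,0,-0.04,0,0,0,0,0,0,-0.04,0.5,0,0,0,0.03,0.01,0,0.95,0,0,0,0.04,0.01,0,0.95,0,0,0,0.04,0.01,0,0.95,0,0,0,0.04,0.01,0,0.95])

```text
time_s: 26.45
tcp_pos: [0.4888, -0.0057, 0.2556]
ee_rot: [[0.035, -0.999, 0.002], [-0.999, -0.035, 0.001], [-0.001, -0.002, -1.0]]
wrist_force: [1.1, 0.2, -0.3]
gripper_width: 0.297
gripper_force: 0.0
```

drive_tool(steps=[0,0,-0.12,0,0,0,0.95,0,0,-0.12,0,0,0,0.95,0,0,-0.12,0,0,0,0.95,0,0,-0.12,0,0,0,0.95,0,0,-0.12,0,0,0,0.95,0,0,-0.12,0,0,0,0.95,0,0,-0.12,0,0,0,0.95,0,0,-0.12,0,0,0,0.95,0,0,-0.12,0,0,0,0.95,0,0,-0.12,0,0,0,0.95])

```text
time_s: 27.28
tcp_pos: [0.4895, -0.0045, 0.2552]
ee_rot: [[0.946, -0.325, 0.001], [-0.325, -0.946, 0.0], [0.001, -0.001, -1.0]]
wrist_force: [0.1, -0.1, -0.1]
gripper_width: 0.939
gripper_force: 0.0
```

drive_tool(steps=[0,0,-0.12,0,0,0,0.95,0,0,-0.12,0,0,0,0.95,0,0,-0.12,0,0,0,0.95,0,0,0,0,0,0,0.95])

```text
time_s: 27.62
tcp_pos: [0.4894, -0.0045, 0.2551]
ee_rot: [[1.0, 0.025, 0.001], [0.025, -1.0, 0.0], [0.001, -0.0, -1.0]]
wrist_force: [0.9, 1.1, 0.2]
gripper_width: 0.949
gripper_force: 0.0
```

```bash
python3 -c "
from h import *
S=r.capture('scene');T=r.capture('top');cv2.imwrite('pics/S.png',S);cv2.imwrite('pics/T.png',T)
B=[b for b in blobs(S,100) if b[0][1]>200 and b[0][0]<560];print(B)
h=cv2.cvtColor(T,cv2.COLOR_BGR2HSV);m=((h[...,0]<10)&(h[...,1]>150)).astype(np.uint8)
n,l,st,c=cv2.connectedComponentsWithStats(m)
for i in range(1,n):
    if 80<st[i,4]<600: print(c[i].round(1),st[i],plane('top',c[i],.04).round(4))
print(proj('scene',(.455,-.1445,.08)),proj('scene',(.683,-.169,.08)))
s=go((.456,-.1445,.16),(.456,-.1445,.055))"
```

```text
[(array([412.4, 223.5]), [404, 211, 16, 24, 188]), (array([259.6, 257.2]), [249, 239, 23, 40, 467]), (array([319.1, 321. ]), [307, 299, 26, 44, 613])]
[260.53707536 246.45013847] [319.12123292 305.1630508 ]
t 27.72 [ 0.4894 -0.0045  0.255 ] yaw 1.14
to (0.456, -0.1445, 0.16) tool delta [-0.0362  0.1393  0.095 ]
to (0.456, -0.1445, 0.055) tool delta [-0.0363  0.1394  0.2   ]
F [-0.8  0.3  1. ] grip 0.948 0.0
```

drive_tool(steps=[0,0,0,-0.009,0.035,0.01,0.95,0,0,0,-0.009,0.035,0.02,0.95,0,0,0,-0.009,0.035,0.03,0.95,0,0,0,-0.009,0.034,0.03,0.95,0,0,0,0,0,0,0.95,0,0,0,0,0,0,0.95,0,0,0,0,0,0.035,0.95,0,0,0,0,0,0.035,0.95,0,0,0,0,0,0.035,0.95,0,0,0,0,0,0,0.95])

```text
time_s: 28.55
tcp_pos: [0.4552, -0.136, 0.0618]
ee_rot: [[1.0, 0.022, -0.01], [0.022, -1.0, 0.0], [-0.01, -0.001, -1.0]]
wrist_force: [-1.5, -0.6, 0.2]
gripper_width: 0.95
gripper_force: 0.0
```

drive_tool(steps=[0,0,0,0,0,0,0.7,0,0,0,0,0,0,0.5,0,0,0,0,0,0,0.5,0,0,0,0,0,0,0.5,0,0,0,0,0,0,0.5,0,0,0,0,0,0,0.5,0,0,0,0,0,-0.04,0.5,0,0,0,0,0,-0.04,0.5,0,0,0,0,0,-0.04,0.5,0,0,0,0,0,-0.02,0.5])

```text
time_s: 29.38
tcp_pos: [0.46, -0.1372, 0.2115]
ee_rot: [[1.0, 0.024, 0.009], [0.024, -1.0, -0.001], [0.009, 0.001, -1.0]]
wrist_force: [1.6, -0.3, 0.1]
gripper_width: 0.678
gripper_force: 29.8
```

```bash
python3 -c "
from h import *
s=go((.623,-.385,.2))
S=r.capture('scene');print([b for b in blobs(S,100) if b[0][1]>180 and b[0][0]<560])"
```

```text
t 29.38 [ 0.46   -0.1372  0.2115] yaw 1.36
to (0.623, -0.385, 0.2) tool delta [0.157  0.2516 0.0131]
F [ 1.6 -0.3  0.1] grip 0.678 29.813546915904112
[(array([261.8, 205.7]), [250, 188, 23, 41, 387]), (array([409. , 219.5]), [399, 204, 23, 32, 279]), (array([318.2, 319.2]), [307, 297, 26, 45, 482])]
```

drive_tool(steps=[0,0,0,0.0196,0.031,0,0.5,0,0,0,0.0196,0.031,0,0.5,0,0,0,0.0196,0.031,0,0.5,0,0,0,0.0196,0.031,0,0.5,0,0,0,0.0196,0.031,0,0.5,0,0,0,0.0196,0.031,0,0.5,0,0,0,0.0196,0.031,0,0.5,0,0,0,0.0196,0.03,0,0.5,0,0,0,0,0,0,0.5,0,0,0,0,0,0,0.5])

```text
time_s: 30.27
tcp_pos: [0.6203, -0.3814, 0.2033]
ee_rot: [[1.0, 0.021, -0.003], [0.021, -1.0, 0.002], [-0.003, -0.002, -1.0]]
wrist_force: [-0.6, 0.1, -1.0]
gripper_width: 0.683
gripper_force: 29.8
```

drive_tool(steps=[0,0,0,0,0,0.035,0.5,0,0,0,0,0,0.035,0.5,0,0,0,0,0,0.03,0.5,0,0,0,0,0,0.02,0.5,0,0,0,0,0,0,0.5,0,0,0,0,0,0,0.5])

```text
time_s: 30.77
tcp_pos: [0.6199, -0.3793, 0.0857]
ee_rot: [[1.0, 0.024, -0.002], [0.024, -1.0, 0.001], [-0.002, -0.001, -1.0]]
wrist_force: [0.8, 0.2, -0.1]
gripper_width: 0.677
gripper_force: 29.8
```

drive_tool(steps=[0,0,0,0,0,0.015,0.5,0,0,0,0,0,0,0.7,0,0,0,0,0,0,0.8,0,0,0,0,0,0,0.8,0,0,0,0,0,-0.03,0.8,0,0,0,0,0,-0.04,0.8,0,0,0,0,0,-0.04,0.95,0,0,0,0,0,-0.02,0.95,0,0,0,0.01,-0.035,0,0.95,0,0,0,0.01,-0.035,0,0.95])

```text
time_s: 31.6
tcp_pos: [0.6395, -0.3109, 0.2054]
ee_rot: [[1.0, 0.019, 0.007], [0.019, -1.0, -0.002], [0.007, 0.002, -1.0]]
wrist_force: [0.8, 0.5, -0.2]
gripper_width: 0.935
gripper_force: 0.0
```

drive_tool(steps=[0,0,0,0.01,-0.035,0,0.95,0,0,0,0.01,-0.035,0,0.95,0,0,0,0.01,-0.035,0,0.95,0,0,0,0.01,-0.035,0,0.95,0,0,0,0,0,0,0.95,0,0,0,0,0,0,0.95])

```text
time_s: 32.1
tcp_pos: [0.6764, -0.1665, 0.2026]
ee_rot: [[1.0, 0.027, 0.002], [0.027, -1.0, 0.0], [0.002, 0.0, -1.0]]
wrist_force: [0.9, -0.9, 0.6]
gripper_width: 0.953
gripper_force: 0.0
```

```bash
python3 -c "
from h import *
s=go((.684,-.168,.16),(.684,-.168,.055))
S=r.capture('scene');T=r.capture('top');print([b for b in blobs(S,100) if b[0][1]>180 and b[0][0]<560])
cv2.imwrite('pics/c14.png',np.hstack([cv2.resize(S[180:440,130:470],(480,367),interpolation=3),cv2.resize(T[170:310,340:480],(320,320),interpolation=3)[:, :].repeat(1,0) if 0 else cv2.resize(T[170:310,340:462],(320,367),interpolation=3)]))"
```

```text
t 32.1 [ 0.6764 -0.1665  0.2026] yaw 1.54
to (0.684, -0.168, 0.16) tool delta [0.0075 0.0017 0.0426]
to (0.684, -0.168, 0.055) tool delta [0.0073 0.0017 0.1476]
F [ 0.9 -0.9  0.6] grip 0.953 0.0
[(array([410.7, 221.7]), [402, 205, 18, 29, 158]), (array([321.1, 321.9]), [308, 302, 25, 40, 378]), (array([207.8, 356.3]), [190, 330, 35, 50, 706])]
```

View pics/c14.png

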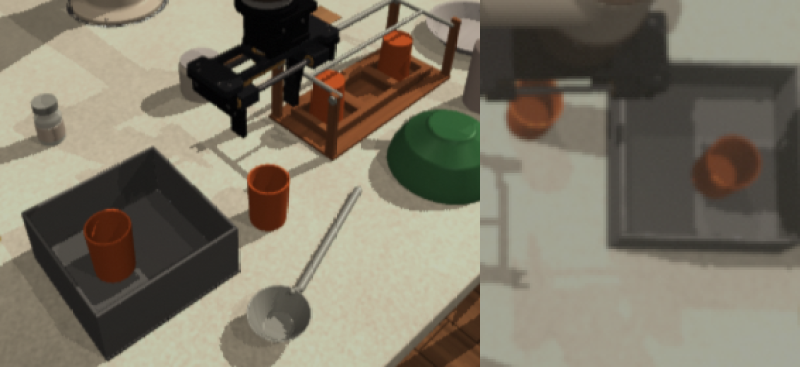

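The first used tumbler stands in the dishpan. The second has not moved, with its rim at scene (320,307), about (0.685,-0.170). Grasping it now.

drive_tool(steps=[0,0,0,0.008,0.003,0.02,0.95,0,0,0,0,0,0.023,0.95,0,0,0,0,0,0,0.95,0,0,0,0,0,0.035,0.95,0,0,0,0,0,0.035,0.95,0,0,0,0,0,0.033,0.95,0,0,0,0,0,0,0.95,0,0,0,0,0,0,0.7,0,0,0,0,0,0,0.5,0,0,0,0,0,0,0.5])

```text
time_s: 33.03
tcp_pos: [0.6859, -0.1724, 0.0588]
ee_rot: [[1.0, 0.023, 0.006], [0.023, -1.0, -0.001], [0.006, 0.001, -1.0]]
wrist_force: [-0.2, -0.1, 0.1]
gripper_width: 0.802
gripper_force: 0.0
```

drive_tool(steps=[0,0,0,0,0,0,0.5,0,0,0,0,0,0,0.5,0,0,0,0,0,0,0.5,0,0,0,0,0,-0.04,0.5,0,0,0,0,0,-0.04,0.5,0,0,0,0,0,-0.04,0.5,0,0,0,0,0,-0.03,0.5,0,0,0,0,0,0,0.5])

```text
time_s: 33.7
tcp_pos: [0.6873, -0.1726, 0.2149]
ee_rot: [[1.0, 0.024, 0.016], [0.024, -1.0, -0.003], [0.016, 0.004, -1.0]]
wrist_force: [0.3, -1.3, 1.0]
gripper_width: 0.67
gripper_force: 29.9
```

```bash
python3 -c "
from h import *
s=go((.655,-.3,.2))
S=r.capture('scene');print([b for b in blobs(S,100) if b[0][1]>150 and b[0][0]<560])"
```

```text
t 33.7 [ 0.6873 -0.1726  0.2149] yaw 1.4
to (0.655, -0.3, 0.2) tool delta [-0.0356  0.1265  0.0148]
F [ 0.3 -1.3  1. ] grip 0.67 29.932151631965098
[(array([411.1, 221.9]), [403, 207, 17, 27, 202]), (array([322.7, 263.6]), [308, 236, 29, 50, 722]), (array([357. , 251.6]), [353, 242, 9, 21, 118]), (array([208.6, 353.4]), [190, 328, 36, 52, 1024])]
```

drive_tool(steps=[0,0,0,-0.003,0.023,0,0.5,0,0,0,-0.003,0.023,0,0.5,0,0,0,-0.003,0.023,0,0.5,0,0,0,-0.003,0.023,0,0.5,0,0,0,-0.003,0.023,0,0.5,0,0,0,-0.003,0.023,0,0.5,0,0,0,0,0,0,0.5,0,0,0,0,0,0,0.5])

```text
time_s: 34.42
tcp_pos: [0.6677, -0.311, 0.2028]
ee_rot: [[1.0, 0.021, -0.004], [0.021, -1.0, 0.002], [-0.003, -0.002, -1.0]]
wrist_force: [0.3, 0.4, -1.1]
gripper_width: 0.669
gripper_force: 29.9
```

```bash
python3 -c "
from h import *
s=go((.67,-.312,.08))"
```

```text
t 34.42 [ 0.6677 -0.311   0.2028] yaw 1.19
to (0.67, -0.312, 0.08) tool delta [0.0027 0.0012 0.1228]
F [ 0.3  0.4 -1.1] grip 0.669 29.93254421187885
```

drive_tool(steps=[0,0,0,0.002,0.001,0.035,0.5,0,0,0,0,0,0.035,0.5,0,0,0,0,0,0.03,0.5,0,0,0,0,0,0.02,0.5,0,0,0,0,0,0,0.5,0,0,0,0,0,0,0.7,0,0,0,0,0,0,0.75,0,0,0,0,0,0,0.75,0,0,0,0,0,0,0.75])

```text
time_s: 35.17
tcp_pos: [0.6724, -0.3112, 0.0879]
ee_rot: [[1.0, 0.024, 0.004], [0.024, -1.0, -0.001], [0.004, 0.001, -1.0]]
wrist_force: [-0.2, 0.1, -0.9]
gripper_width: 0.744
gripper_force: 0.0
```

drive_tool(steps=[0,0,0,0,0,-0.03,0.75,0,0,0,0,0,-0.04,0.75,0,0,0,0,0,-0.04,0.75,0,0,0,0,0,-0.04,0.75,0,0,0,0,0,-0.04,0.75,0,0,0,-0.04,0,0,0.75,0,0,0,-0.04,0,0,0.75,0,0,0,-0.04,0,0,0.75,0,0,0,-0.04,0,0,0.75,0,0,0,-0.04,0,0,0.75])

```text
time_s: 36.0
tcp_pos: [0.4692, -0.3156, 0.2768]
ee_rot: [[1.0, 0.023, 0.003], [0.023, -1.0, -0.001], [0.003, 0.001, -1.0]]
wrist_force: [-0.3, -0.9, 0.4]
gripper_width: 0.745
gripper_force: 0.0
```

drive_tool(steps=[0,0,0,0,0,0,0.75,0,0,0,0,0,0,0.75,0,0,0,0,0,0,0.75,0,0,0,0,0,0,0.75])

```text
time_s: 36.33
tcp_pos: [0.4724, -0.3158, 0.2759]
ee_rot: [[1.0, 0.024, 0.002], [0.024, -1.0, -0.001], [0.002, 0.001, -1.0]]
wrist_force: [-0.3, 1.0, -0.2]
gripper_width: 0.749
gripper_force: 0.0
```

```bash
python3 -c "
from h import *
s=go((.67,-.312,.08))
S=r.capture('scene');T=r.capture('top')
cv2.imwrite('pics/c15.png',np.hstack([cv2.resize(S[130:430,100:520],(430,307),interpolation=3),cv2.resize(T[140:350,120:500],(370,307),interpolation=3)]))
I=cv2.imread('pics/scene0.png');d=cv2.absdiff(S,I).max(2)
"
```

```text
t 36.33 [ 0.4724 -0.3158  0.2759] yaw 1.35
to (0.67, -0.312, 0.08) tool delta [0.1972 0.0006 0.1964]
F [-0.3  1.  -0.2] grip 0.749 0.0
```

View pics/c15.png

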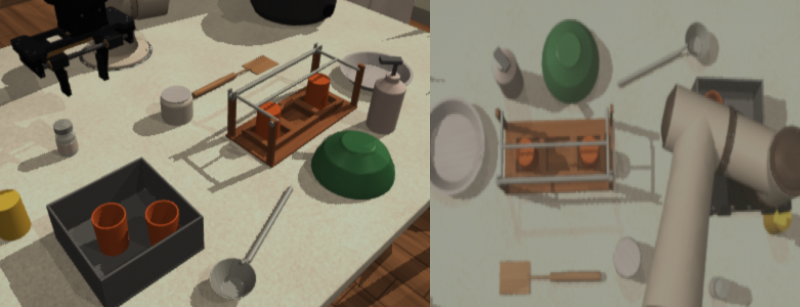

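Both used tumblers are in the pan. Both clean ones are under the closed gate, and the bystanders are in place. The robot touches nothing, so I'll hand the job in.

```bash
python3 -c "
from station import r
print(r.finish_job())"
```

```text
the job is handed in; nothing more can be done
None
```

The job is handed in, with no verdict shown: both clean tumblers are rim-down in pockets 0 and 2 with the gate pressed down in its catches, both used tumblers are in the dishpan, and nothing else appears to have moved; I viewed 17 pictures, over the limit of 14.

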